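Hold a vacuum reducer down on a sprung test port

TASK

Pick up the pale grey conical steel reducer and set it upright, wide flange down, between the four posts of the blue test port; press it down against the sprung brass plunger until the flange sits flat on the steel seat ring, without ramming it. Keep hold of it and keep pressing so that a clamp could be closed round it: finish while still holding it down on the seat, because the spring lifts it if you let go. Leave the wash bottle and the loose ring clamp where they are.

Things in the scene. Friction and masses are not known exactly. Their poses are not given: they have to be found in the camera images.
- reducer: pale grey conical steel vacuum reducer, about 0.22 kg, 48 mm tall, standing on the desk on its wide flange (55 mm diameter at the bottom); it narrows upward to a flange about 40 mm in diameter at the top, the end to grip. Solid for contact, with straight tapering sides. Origin: centre of the underside; z axis up along its axis, round about it
- port: test port fixed on the desk: aluminium base plate 120 x 120 x 12 mm, blue round housing of 82 mm diameter up to 36 mm above the desk, four pointed steel guide posts (9 mm diameter, at the four diagonals, 34 mm from the centre, tops 58 mm above the desk, leaving a 59 mm circle between them). A steel outlet stub reaches 70 mm from the centre along its x axis, 24 mm above the desk. Origin: centre of its underside, on the desk; z axis up
- seat: steel seat ring on top of the port, outside diameter 52 mm, bore 30 mm; the hard stop on which the reducer's wide flange comes to rest. Origin: on the port's axis at the ring's underside, 36 mm above the desk; its flat top is 4 mm higher, 40 mm above the desk
- plunger_top (a point): centre of the flat top of the brass plunger, 20 mm in diameter, on the port's axis; 50 mm above the desk when free, that is 10 mm above the seat ring
- plunger (a joint): travel of the brass plunger in m: 0 free (up), growing downward; 0.010 when it is level with the seat ring; end of travel 0.014. Its spring pushes up with about 4 N at the start and 9 N when level with the seat
- wash_bottle: white plastic wash bottle with a red cap and bent spout, 62 x 114 x 198 mm, standing at the back of the desk; a bystander. Origin: centre of its underside
- ring_clamp: loose pale grey metal ring clamp with a wing nut, 67 x 88 x 27 mm, lying on the desk; a bystander. Origin: centre of its underside
Mind the look-alikes: they are no part of the job. Of the things that look like the port, take the one that is nearest to the robot's base at the start.

How it is judged:
By the outcome, as a careful person would: the job done as asked, in the order asked, and still so for the second after the job is handed in, while the arm keeps its last pose, push and grip.
It also fails if it takes over 37 s, if anything falls off the work surface, if the arm or the gripper's body presses on something with over 40 N, if the wrist force passes 120 N, or if a joint passes its speed limit or range.

ROBOT

A 7-joint arm with a two-finger parallel gripper is mounted at the origin on a cart in front of the work surface, level with it; the furniture and walls round the work are solid. World frame = base frame: x ahead of the robot, y to its left, z up, the work surface at z = 0. Lengths are in m, angles in rad, forces in N, time in s.
With the tool pointing down it reaches from about 0.425 to 0.925 m from the base axis. Payload 6.8 kg.
Tool frame: the origin (TCP) lies at the very end of the fingers, on their centre line; the grasp point (between the pads) lies 19 mm behind it; z points along the fingers, y is the line along which they close (so a half turn about z gives the same grasp; the last joint's range is limited). The gripper opens to 85 mm and grips with 20 to 120 N. Pads are 22 mm wide; open, the fingers measure 114 mm over their backs; the gripper's body (76 mm by 85 mm) begins 54 mm behind the grasp point. The pads swing forward as they close: fully open they stand 13 mm farther back than shut.
Start: joints at [-1.211, 0.477, 0.022, 1.555, -0.011, 1.109, -0.083], TCP at [0.304, 0.602, 0.231] pointing down, gripper open.
Joint ranges: [-2.96, 2.96], [-0.34, 2.1], [-1.41, 1.46], [0.24, 2.44], [-1.37, 4.51], [0.17, 1.92], [-2.96, 2.96]. Speed limits (rad/s): [2.39, 2.39, 3.14, 3.14, 3.14, 3.14, 3.14].

INTERFACE

Orientations are given as a unit quaternion [w, x, y, z].
In Python, from station import bot gives the robot as it stands.
- The arm moves only by the tool apply_moves, never from a script. Its argument "deltas" is a list of rows, each a list of 3 entries, a list of its own where there are three numbers: the closure, from 0 (fully open) to 1 (shut), then the shift along the tool's x, y, z in units of 0.2 m (1.0 is 0.2 m), then the turn about the tool's z in units of 2 pi rad (1.0 is 2 pi rad). A call has 1 to 12 rows; each row is the pose to reach, as a shift and turn from the pose commanded when the call began, along the tool's axes at that moment, turning the shorter way round; what a row does not reach only later rows make up. A row lasts 1/10 s, in which the tool goes at most 50 mm and 8.59 degrees, less where a joint would pass 70% of its speed; a pose out of reach is approached as far as the arm can. A call with a number of a shift or a turn outside -1 to 1 is refused whole. A call with a gripper value outside its range is refused whole. The fingers move at their own pace and stop on an object; "squeeze" is the grip in N (left out, the last holds). Time passes only in rows, so rows that repeat a pose let the fingers close. It gives the time, the measured TCP pose, the force, the opening and the grip force at its end, in the units of the state.
- bot.get_obs(): the state, without advancing time (a new reading comes with each control period).
- bot.read_camera(name): name is "side" or "top"; returns a dict with "color" (480x640x3 uint8, red, green, blue), "intrinsics" (3x3 intrinsics, pixels), "pose" (4x4, takes a point from camera to world coordinates). Camera axes: x right, y down, z forward; pixel columns grow to the right and rows downward; lengths in m; the calibration is good to about 2 mm. A picture is of the moment at which its call begins. There is no depth.
- bot.hand_in(): hands the job in; it is judged then, once.
Trained networks look in a picture, given as the dict that the camera call returned (one of the last four; its "shot" number tells which), for a name from the list of things; names that differ only in an ending like _2 or _b are one class to them, and where a whole thing is asked for, a point or a joint stands for the part that bears it (a point fixed in the world has none). Each returns a list of dicts, best first, with "confidence" (0 to 1); they miss things now and then, are a little off and sometimes report something else, mostly with a low value. They report only what shows in the picture. A call takes as long as a camera call. They do not tell look-alikes from the thing itself.
- bot.look_for(picture, target): "point" ([x, y, z] in m, in world coordinates, good to about 4 mm: the middle of the surface that is visible of it).
The state is a dict: "t": time; "q": joint angles; "joint_vel": joint speeds; "joint_torque": joint torques, N m; "eef_pos": TCP position; "tool_rot": TCP orientation; "contact_force": force on the tool from outside, world axes, zero at the start; "torque": the same for the moment, N m; "gripper_width": opening from 0.0 (shut) to 1.0 (fully open); "grasp_force": force on a finger pad.
Only numpy, scipy, OpenCV 4.12 (cv2) and the standard library are available. Lean on these libraries where they do the work, as an engineer would, in place of code of your own. Each camera call takes 0.05 s, during which the arm holds its last target. There are 200 camera calls.

## Working session

There is one attempt and no reset: what is moved stays moved. The work goes in short steps, Python scripts to look and compute and a tool call to move; the robot and the scene stay as the last step left them, time stands still between calls to the robot, and variables do not carry over. Pictures are saved under pics/ and viewed, at most 10 in all, crops included, and the job is handed in when it is done.

Besides the shell and the picture viewer there is one more tool, called by a JSON object that holds its "method" and its "body", one argument or row to a line. apply_moves: Moves the arm, as the interface text tells. Its arguments: {"type":"object","properties":{"deltas":{"type":"array","items":{"type":"array"}},"squeeze":{"type":"number"}},"required":["deltas"]}

```bash
mkdir -p pics; python3 - <<'E'
from station import bot
import cv2,numpy as np
o=bot.get_obs();print(o)
ims=[]
for n in("side","top"):
    p=bot.read_camera(n);cv2.imwrite(f"pics/{n}0.png",p["color"][:,:,::-1])
    print(n,p["intrinsics"].tolist(),np.round(p["pose"],4).tolist())
    K=p["intrinsics"];T=np.linalg.inv(p["pose"])
    for t in("reducer","port","seat","plunger_top","ring_clamp","wash_bottle"):
        for d in bot.look_for(p,t):
            c=T@np.r_[d["point"],1];u=K@c[:3];print(t,np.round(d["point"],4),round(d["confidence"],2),(u[:2]/u[2]).round())
E
```

```text
{'t': 0.0, 'q': array([-1.21110931,  0.47783067,  0.02232539,  1.55646837, -0.01149844,
        1.10929782, -0.0831003 ]), 'joint_vel': array([ 0.00036546, -0.0012694 , -0.00033913,  0.00108246,  0.00023067,
        0.00036528, -0.0026001 ]), 'joint_torque': array([ 7.70651550e-04, -5.96467388e+01,  1.60809863e+00, -2.81205279e+01,
        1.24327355e-02,  9.34716052e-03, -2.68665900e-05]), 'eef_pos': array([0.30410036, 0.60194164, 0.23029781]), 'tool_rot': array([-1.50853416e-04,  2.31749852e-01,  9.72774962e-01, -9.25894878e-04]), 'contact_force': array([-0.32057074, -0.06606159,  0.43826544]), 'torque': array([ 0.01485602,  0.01389426, -0.00348152]), 'grasp_force': 0.0, 'gripper_width': 0.9970511938602499}
side [[475.68114186253797, 0.0, 313.7979027905115], [0.0, 475.68114186253797, 242.3962474487754], [0.0, 0.0, 1.0]] [[-0.8186, -0.3708, 0.4386, 0.2026], [-0.5742, 0.5148, -0.6366, 0.4608], [0.0102, -0.773, -0.6344, 0.6827], [0.0, 0.0, 0.0, 1.0]]
reducer [0.5116 0.0781 0.0185] 0.56 [290. 362.]
port [ 0.5392 -0.2238  0.0134] 0.7 [366. 261.]
port [ 0.5132 -0.4416  0.015 ] 0.7 [422. 
[... 316 characters left out ...]
top [[452.86059566915293, 0.0, 323.7804983918801], [0.0, 452.86059566915293, 239.35889836572798], [0.0, 0.0, 1.0]] [[0.022, -0.9986, 0.0488, 0.5604], [-0.9996, -0.0212, 0.0183, -0.2107], [-0.0172, -0.0492, -0.9986, 1.0479], [0.0, 0.0, 0.0, 1.0]]
reducer [0.5257 0.0675 0.046 ] 0.78 [206. 275.]
port [ 0.5198 -0.4636  0.0132] 0.84 [443. 282.]
port [ 0.5544 -0.2441  0.0162] 0.78 [346. 265.]
seat [ 0.5202 -0.4615  0.0374] 0.7 [444. 282.]
seat [ 0.5485 -0.247   0.0374] 0.61 [348. 267.]
plunger_top [ 0.5176 -0.4641  0.0483] 0.55 [447. 284.]
plunger_top [ 0.5466 -0.2472  0.0486] 0.43 [348. 268.]
ring_clamp [ 0.7227 -0.1399  0.0179] 0.68 [302. 190.]
wash_bottle [0.7633 0.0458 0.1248] 0.57 [210. 161.]
```

View pics/side0.png

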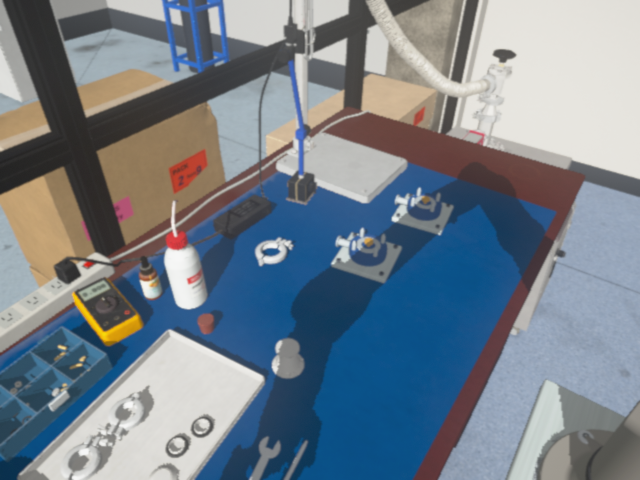

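```bash
python3 - <<'E'
import cv2
a=cv2.imread("pics/top0.png")[150:350,170:500]
cv2.imwrite("pics/topc.png",cv2.resize(a,(792,480),interpolation=2))
E
```

```text
(no output)
```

View pics/topc.png

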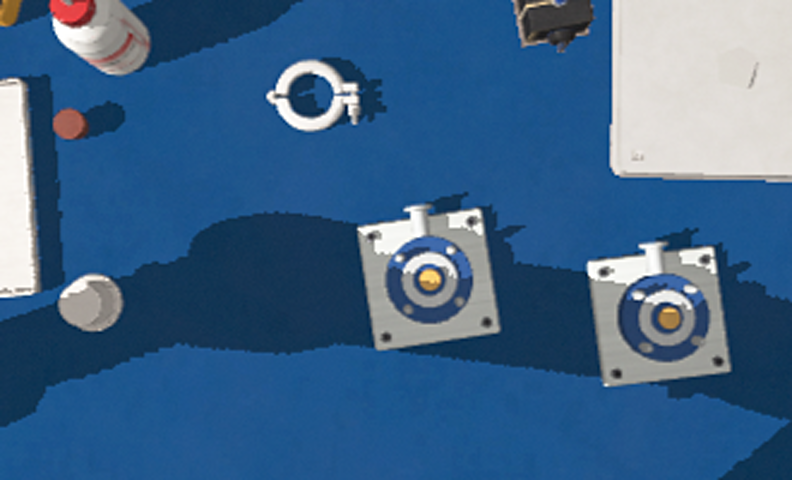

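The side view shows the standing reducer at (288,358), the ring clamp at (272,252) and the bottle at (185,270). There are two look-alike ports.

- **Port A:** top picture (348,267), world about (0.548, -0.246), 0.60 m from the base.
- **Port B:** top picture (444,282), world about (0.519, -0.463), 0.70 m from the base.

I'm taking A, the nearer one; the crop shows it at (430,279). In the crop its stub points up (+x world), and the reducer is at (91,302). Next I'll refine with the blob centroids.

```bash
cat > h.py <<'E'
import numpy as np,cv2
from scipy.optimize import least_squares
from scipy.spatial.transform import Rotation as R
def proj(p,X):
    T=np.linalg.inv(p["pose"]);c=np.c_[X,np.ones(len(X))]@T.T[:,:3];u=c@p["intrinsics"].T
    return u[:,:2]/u[:,2:]
def ray(p,uv,z):
    d=p["pose"][:3,:3]@np.linalg.inv(p["intrinsics"])@np.r_[uv,1];o=p["pose"][:3,3]
    return o+d*(z-o[2])/d[2]
def circ(x,y,z,r):
    a=np.linspace(0,2*np.pi,60,endpoint=False);return np.c_[x+r*np.cos(a),y+r*np.sin(a),z+0*a]
def blob(mask,c):
    n,l,s,ce=cv2.connectedComponentsWithStats(mask.astype(np.uint8))
    i=1+np.argmin(np.hypot(*(ce[1:]-c).T)+1000*(s[1:,4]<12));return ce[i],s[i]
def hullc(p,X):
    h=cv2.convexHull(proj(p,X).astype(np.float32));m=cv2.moments(h);return np.array([m["m10"],m["m01"]])/m["m00"],m["m00"]
def solve(p,c,circles,g):
    "circles: (z,r); xy such that hull centroid matches c"
    f=lambda v:hullc(p,np.vstack([circ(*v,z,r) for z,r in circles]))[0]-c
    s=least_squares(f,g,diff_step=1e-3).x
    return s,hullc(p,np.vstack([circ(*s,z,r) for z,r in circles]))[1]
def delta(o,target,yaw):
    "tool-frame shift/0.2 and turn/2pi; yaw = world direction of tool y, mod pi"
    q=o["tool_rot"];M=R.from_quat([q[1],q[2],q[3],q[0]]).as_matrix()
    cy=np.arctan2(M[1,1],M[0,1]);d=(yaw-cy+np.pi/2)%np.pi-np.pi/2
    return M.T@(np.array(target)-o["eef_pos"])/0.2,-d/(2*np.pi),cy
E
python3 - <<'E'
from station import bot
from h import *
o=bot.get_obs()
for n,pc,rc in(("side",(369,243),(289,358)),("top",(349,266),(207,276))):
    p=bot.read_camera(n);hsv=cv2.cvtColor(p["color"],cv2.COLOR_RGB2HSV);H,S,V=[hsv[...,i].astype(int) for i in range(3)]
    c,s=blob((H>10)&(H<30)&(S>90)&(V>60),pc)
    print(n,"gold",c,s,solve(p,c,[(.05,.01),(.04,.01)] if n=="side" else [(.05,.01)],(.55,-.245)))
    c,s=blob((S<90)&(V>60),rc)
    print("red",c,s,solve(p,c,[(0,.0275),(.048,.02)],(.52,.07)))
    if n=="top":
        b=np.array([(377,236),(473,221),(487,322),(386,337)])/2.4+[170,150]
        B=np.array([ray(p,x,.012) for x in b]);print(B,B.mean(0))
        e=[B[1]-B[2],B[0]-B[3],B[0]-B[1],B[3]-B[2]];print(np.degrees([np.arctan2(v[1],v[0]) for v in e]))
E
```

```text
side gold [368.35416667 241.16666667] [365 238   8   8  48] (array([ 0.55188868, -0.25030558]), 78.5975195534993)
red [287.45627376 358.92870722] [ 271  338   34   41 1052] (array([0.52022772, 0.07395918]), 1027.5876492811367)
top gold [348.74193548 266.06451613] [345 262   9   9  62] (array([ 0.55151717, -0.24858313]), 65.06457055965438)
red [207.60869565 275.73715415] [194 264  28  24 506] (array([0.52181431, 0.07329575]), 486.1782110026106)
[[ 0.59056912 -0.19974134  0.012     ]
 [ 0.60682727 -0.29085783  0.012     ]
 [ 0.51128567 -0.30577027  0.012     ]
 [ 0.4949154  -0.21035841  0.012     ]] [ 0.55089937 -0.25168196  0.012     ]
[  8.87133242   6.33361074 100.11696138  99.73571411]
```

```bash
python3 - <<'E'
from station import bot
from h import *
o=bot.get_obs()
print(delta(o,(.521,.0737,.12),np.radians(98.8)))
E
```

```text
(array([-2.15901661, -1.87138219,  0.55647862]), np.float64(-0.09890583063927551), np.float64(1.1029416391033091))
```

{"method": "apply_moves", "body": {
  "deltas": [
    [0,[-0.2,-0.17,0],-0.02],
    [0,[-0.4,-0.34,0],-0.04],
    [0,[-0.6,-0.52,0],-0.06],
    [0,[-0.8,-0.7,0],-0.08],
    [0,[-1,-0.87,0],-0.0989],
    [0,[-1,-0.87,0],-0.0989],
    [0,[-1,-0.87,0],-0.0989]
  ],
  "squeeze": 60
}}

```text
t: 1.5
eef_pos: [0.4062, 0.3541, 0.2316]
tool_rot: [0.0, -0.073, 0.997, -0.0]
contact_force: [0.8, 1.0, -0.0]
gripper_width: 1.002
grasp_force: 0.0
```

```bash
python3 - <<'E'
from station import bot
from h import *
o=bot.get_obs();print(o["q"].round(2),o["eef_pos"])
print(delta(o,(.521,.0737,.12),np.radians(98.8)))
E
```

```text
[-0.81  0.25 -0.03  1.88  0.01  1.01  0.87] [0.40618641 0.35406035 0.23163592]
(array([-0.36204285, -1.47045962,  0.55932116]), np.float64(-0.001034970087655398), np.float64(1.7178823921222708))
```

{"method": "apply_moves", "body": {
  "deltas": [
    [0,[-0.06,-0.24,0],0],
    [0,[-0.12,-0.48,0],0],
    [0,[-0.18,-0.72,0.02],0],
    [0,[-0.25,-0.98,0.04],-0.001],
    [0,[-0.25,-0.98,0.04],-0.001],
    [0,[-0.25,-0.98,0.04],-0.001]
  ]
}}

```text
t: 2.1
eef_pos: [0.4843, 0.1714, 0.2233]
tool_rot: [0.0, -0.079, 0.997, 0.0]
contact_force: [-0.6, 1.3, -0.6]
gripper_width: 1.007
grasp_force: 0.0
```

```bash
python3 - <<'E'
from station import bot
from h import *
o=bot.get_obs();print(o["q"].round(2),o["eef_pos"])
print(delta(o,(.521,.0737,.015),np.radians(98.8)))
E
```

```text
[-0.53  0.22  0.08  1.95 -0.02  0.97  1.29] [0.48428796 0.17140087 0.22330813]
(array([-0.10425863, -0.51176889,  1.04132633]), np.float64(0.0006727204443509022), np.float64(1.7286121281821825))
```

{"method": "apply_moves", "body": {
  "deltas": [
    [0,[-0.05,-0.24,0.05],0],
    [0,[-0.104,-0.48,0.15],0.0007],
    [0,[-0.104,-0.512,0.35],0.0007],
    [0,[-0.104,-0.512,0.55],0.0007],
    [0,[-0.104,-0.512,0.7],0.0007],
    [0,[-0.104,-0.512,0.8],0.0007],
    [0,[-0.104,-0.512,0.8],0.0007],
    [0,[-0.104,-0.512,0.8],0.0007]
  ]
}}

```text
t: 2.9
eef_pos: [0.5208, 0.0757, 0.0635]
tool_rot: [-0.0, -0.079, 0.997, 0.0]
contact_force: [0.7, 0.2, 0.6]
gripper_width: 1.001
grasp_force: 0.0
```

```bash
python3 - <<'E'
from station import bot
from h import *
o=bot.get_obs();print(o["q"].round(2),o["eef_pos"])
print(delta(o,(.521,.0737,.015),np.radians(98.8)))
p=bot.read_camera("side");cv2.imwrite("pics/s1.png",cv2.resize(p["color"][250:430,180:400,::-1],None,fx=3,fy=3))
E
```

```text
[-0.35  0.47  0.11  2.05 -0.09  0.63  1.55] [0.52084283 0.07565478 0.06350717]
(array([ 0.00075273, -0.0100163 ,  0.24252605]), np.float64(0.0007441379494614541), np.float64(1.7290608576009685))
```

View pics/s1.png

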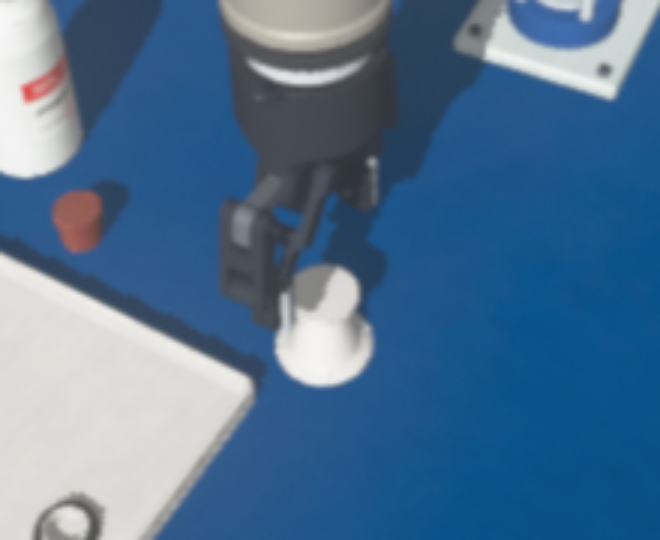

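The fingers straddle the reducer, which shows at crop (322,325); the left finger is at (260,280) and the right at (368,185). I'll lower and close.

{"method": "apply_moves", "body": {
  "deltas": [
    [0,[0,-0.008,0.12],0],
    [0,[0,-0.008,0.22],0],
    [0,[0,-0.008,0.24],0],
    [0,[0,-0.008,0.24],0],
    [0.3,[0,-0.008,0.24],0],
    [0.6,[0,-0.008,0.24],0],
    [0.8,[0,-0.008,0.24],0],
    [0.8,[0,-0.008,0.24],0],
    [0.8,[0,-0.008,0.24],0],
    [0.8,[0,-0.008,0.24],0],
    [0.8,[0,-0.008,0.24],0],
    [0.8,[0,-0.008,0.24],0]
  ]
}}

```text
t: 4.15
eef_pos: [0.5217, 0.0722, 0.0169]
tool_rot: [0.001, -0.078, 0.997, 0.001]
contact_force: [-4.0, 0.9, 12.0]
gripper_width: 0.528
grasp_force: 59.5
```

{"method": "apply_moves", "body": {
  "deltas": [
    [0.8,[0,0,-0.03],0],
    [0.8,[0,0,-0.1],0],
    [0.8,[0,0,-0.2],0],
    [0.8,[0,0,-0.35],0],
    [0.8,[0,0,-0.5],0],
    [0.8,[0,0,-0.6],0],
    [0.8,[0,0,-0.6],0],
    [0.8,[0,0,-0.6],0]
  ]
}}

```text
t: 4.95
eef_pos: [0.5206, 0.0715, 0.1354]
tool_rot: [0.0, -0.078, 0.997, 0.0]
contact_force: [0.2, -0.3, -2.7]
gripper_width: 0.526
grasp_force: 60.9
```

```bash
python3 - <<'E'
from station import bot
from h import *
o=bot.get_obs();print(o["q"].round(2),o["eef_pos"],o["gripper_width"],o["grasp_force"])
print(delta(o,(.551,-.249,.125),np.radians(98.8)))
p=bot.read_camera("side");cv2.imwrite("pics/s2.png",cv2.resize(p["color"][180:400,180:400,::-1],None,fx=2.7,fy=2.7))
E
```

```text
[-0.37  0.35  0.13  2.01 -0.07  0.78  1.53] [0.52062784 0.07151219 0.13540843] 0.5257872415050067 60.94723684131168
(array([ 0.09805463, -1.60675925,  0.05178479]), np.float64(0.00029108119790210746), np.float64(1.7262142180762523))
```

View pics/s2.png

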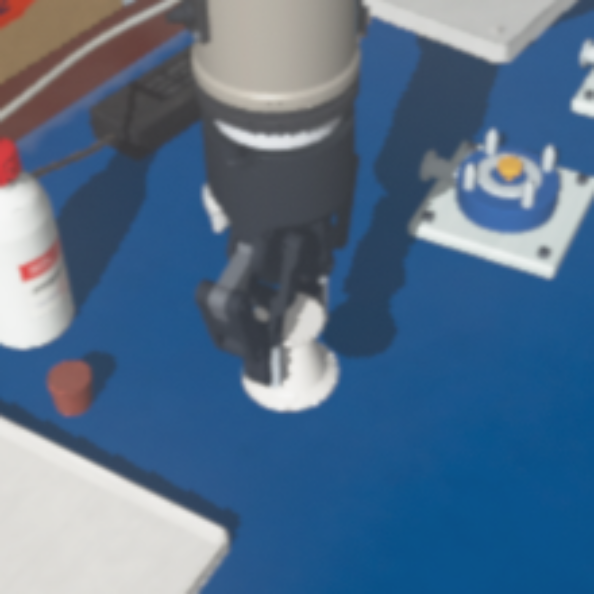

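The reducer is held upright at crop (290,370). Its wide flange is free of the desk, and port A is at (508,190). I'll carry it over.

{"method": "apply_moves", "body": {
  "deltas": [
    [0.8,[0.005,-0.08,0],0],
    [0.8,[0.01,-0.22,0],0],
    [0.8,[0.02,-0.38,0],0],
    [0.8,[0.03,-0.54,0],0],
    [0.8,[0.04,-0.7,0],0],
    [0.8,[0.05,-0.86,0],0],
    [0.8,[0.06,-0.98,0],0]
  ]
}}

```text
t: 5.7
eef_pos: [0.5381, -0.1262, 0.1335]
tool_rot: [-0.002, -0.077, 0.997, -0.0]
contact_force: [0.2, -0.6, -2.7]
gripper_width: 0.524
grasp_force: 61.0
```

```bash
python3 - <<'E'
from station import bot
from h import *
o=bot.get_obs();print(o["q"].round(2),o["eef_pos"],o["gripper_width"],o["grasp_force"])
print(delta(o,(.551,-.249,.095),np.radians(98.8)))
E
```

```text
[-0.04  0.4   0.19  1.95 -0.1   0.81  1.94] [ 0.53807445 -0.12621512  0.13353689] 0.5239959295430816 60.963884100783616
(array([ 0.02953148, -0.61657177,  0.19280647]), np.float64(2.8021218165930405e-05), np.float64(1.724561363476667))
```

{"method": "apply_moves", "body": {
  "deltas": [
    [0.8,[0.01,-0.16,0],0],
    [0.8,[0.02,-0.32,0],0],
    [0.8,[0.03,-0.48,0],0],
    [0.8,[0.03,-0.6,0.05],0],
    [0.8,[0.03,-0.62,0.12],0],
    [0.8,[0.03,-0.62,0.15],0],
    [0.8,[0.03,-0.62,0.15],0],
    [0.8,[0.03,-0.62,0.15],0],
    [0.8,[0.03,-0.62,0.15],0]
  ]
}}

```text
t: 6.6
eef_pos: [0.5532, -0.2462, 0.1057]
tool_rot: [0.0, -0.079, 0.997, 0.0]
contact_force: [0.7, 0.6, -2.4]
gripper_width: 0.523
grasp_force: 61.0
```

```bash
python3 - <<'E'
from station import bot
from h import *
o=bot.get_obs();print(o["q"].round(2),o["eef_pos"],o["gripper_width"],o["grasp_force"],o["contact_force"])
print(delta(o,(.551,-.249,.095),np.radians(98.8)))
ims=[]
for n,uv in(("side",(369,236)),("top",(349,266))):
    p=bot.read_camera(n);np.save(f"{n}.npy",p["color"]);u,v=uv
    ims.append(cv2.resize(p["color"][v-45:v+45,u-45:u+45,::-1],(400,400),interpolation=cv2.INTER_CUBIC))
cv2.imwrite("pics/s3.png",np.hstack(ims))
E
```

```text
[ 0.16  0.51  0.2   1.84 -0.14  0.8   2.17] [ 0.55319245 -0.2461628   0.10566957] 0.523466453726368 60.99986743822228 [ 0.6817929   0.64367927 -2.35761865]
(array([ 0.01308268, -0.01230731,  0.05333648]), np.float64(0.0005766497139237087), np.float64(1.7280084979803123))
```

View pics/s3.png

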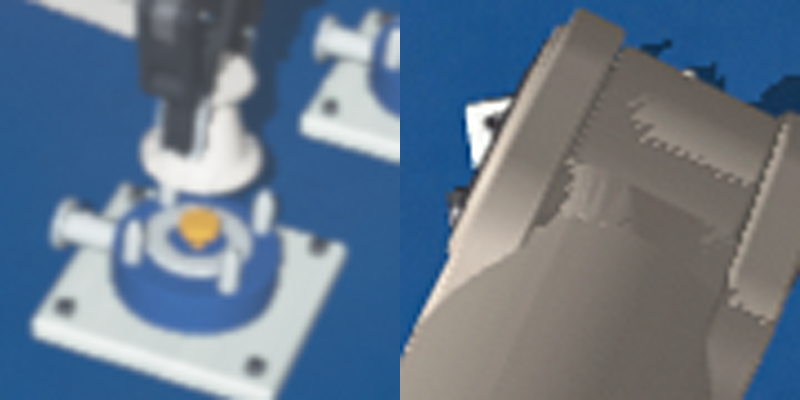

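Side crop: the reducer hangs over port A, with its flange edges at (142,150) and (264,157) and its bottom at (195,193). The gold plunger is at (200,226). The top view is blocked by the arm. I'll overlay the models to check alignment.

```bash
python3 - <<'E'
from station import bot
from h import *
p=bot.read_camera("side");o=bot.get_obs();e=o["eef_pos"];print(e)
K=7;u0,v0=329,186
im=cv2.resize(p["color"][v0:v0+85,u0:u0+85,::-1],None,fx=K,fy=K,interpolation=cv2.INTER_CUBIC)
def d(X,c,closed=True):
    q=((proj(p,X)-[u0,v0]+.5)*K-.5);cv2.polylines(im,[np.round(q*8).astype(np.int32)],closed,c,1,cv2.LINE_AA,3)
x,y,a=.551,-.249,np.radians(8.8)
d(circ(x,y,.04,.026),(0,0,255));d(circ(x,y,.036,.041),(0,0,255));d(circ(x,y,.05,.01),(0,0,255))
for k in range(4):
    b=a+np.pi/4+k*np.pi/2;c=np.array([x+.034*np.cos(b),y+.034*np.sin(b)])
    d(np.array([[*c,.036],[*c,.058]]),(0,255,255),False)
q=np.array([[x+.06*2**.5*np.cos(a+np.pi/4+k*np.pi/2),y+.06*2**.5*np.sin(a+np.pi/4+k*np.pi/2),.012] for k in range(4)]);d(q,(0,0,255))
d(circ(e[0],e[1],e[2]-.0169,.0275),(0,255,0));d(circ(e[0],e[1],e[2]-.0169+.048,.02),(0,255,0))
cv2.imwrite("pics/s4.png",im)
E
```

```text
[ 0.55310508 -0.24687986  0.10586979]
```

View pics/s4.png

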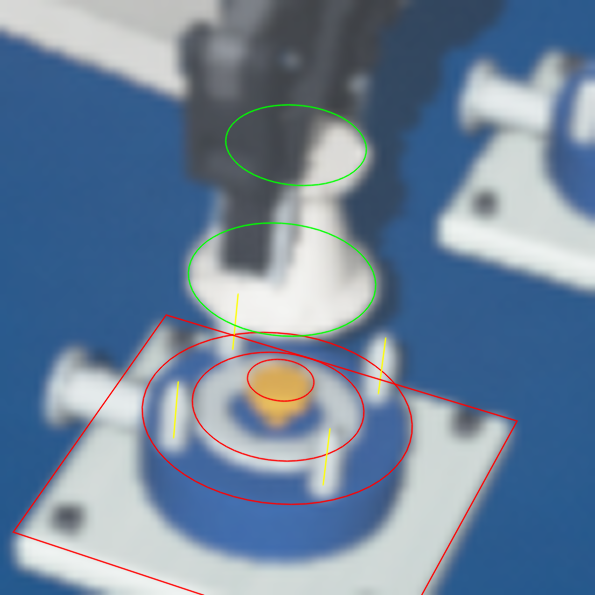

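The overlay fits within about 1 px. The port model sits slightly high, and the held reducer matches the TCP. I'll do one edge fit of the port and the flange in this same view.

```bash
python3 - <<'E'
from station import bot
from h import *
p=bot.read_camera("side");o=bot.get_obs();e=o["eef_pos"]
im=cv2.GaussianBlur(p["color"].astype(np.float32),(0,0),.7)
gx=cv2.Sobel(im,cv2.CV_32F,1,0);gy=cv2.Sobel(im,cv2.CV_32F,0,1)
G=np.sqrt((gx**2+gy**2).sum(2))
def sc(X):
    q=proj(p,X).astype(np.float32);return cv2.remap(G,q[None,:,0],q[None,:,1],cv2.INTER_LINEAR).mean()
def front(x,y,z,r,w):  # arc facing the camera
    b=np.arctan2(p["pose"][1,3]-y,p["pose"][0,3]-x)+np.linspace(-w,w,60)
    return np.c_[x+r*np.cos(b),y+r*np.sin(b),z+0*b]
def plate(x,y,a,z=.012):
    P=[np.array([x+.0849*np.cos(a+np.pi/4+k*np.pi/2),y+.0849*np.sin(a+np.pi/4+k*np.pi/2),z]) for k in range(4)]
    return np.vstack([np.linspace(P[i],P[(i+1)%4],60)[5:-5] for i in (0,1,3)]+[np.linspace(P[2],P[3],60)[5:-5]])
g=np.arange(-5,5.1,.5)/1000
def best(f,name):
    S=np.array([[f(x,y) for y in Y] for x in Xs]);i,j=np.unravel_index(S.argmax(),S.shape);print(name,Xs[i].round(4),Y[j].round(4),S.max().round(1))
Xs,Y=.551+g,-.249+g
for a in(6.8,7.8,8.8,9.8,10.8):best(lambda x,y:sc(plate(x,y,np.radians(a))),f"plate {a}")
best(lambda x,y:sc(front(x,y,.036,.041,1.2)),"housing top")
best(lambda x,y:sc(front(x,y,.012,.041,1.2)),"housing bottom")
best(lambda x,y:sc(front(x,y,.04,.026,1.0)),"seat")
best(lambda x,y:sc(front(x,y,.05,.01,1.5)),"plunger")
Xs,Y=e[0]+g,e[1]+g
for h in(.0155,.0169,.018):best(lambda x,y:sc(front(x,y,e[2]-h,.0275,1.5)),f"reducer {h}")
print(e)
E
```

```text
plate 6.8 0.5485 -0.244 318.2
plate 7.8 0.549 -0.244 330.5
plate 8.8 0.549 -0.244 339.4
plate 9.8 0.549 -0.244 343.5
plate 10.8 0.549 -0.244 342.5
housing top 0.55 -0.254 194.6
housing bottom 0.5515 -0.25 451.8
seat 0.548 -0.244 423.3
plunger 0.548 -0.244 367.2
reducer 0.0155 0.552 -0.2445 551.5
reducer 0.0169 0.5525 -0.2455 552.3
reducer 0.018 0.553 -0.247 552.6
[ 0.55300993 -0.24701966  0.10580351]
```

```bash
python3 - <<'E'
from station import bot
from h import *
p=bot.read_camera("side");o=bot.get_obs();e=o["eef_pos"];print(e)
K=7;u0,v0=329,186
im=cv2.resize(p["color"][v0:v0+85,u0:u0+85,::-1],None,fx=K,fy=K,interpolation=cv2.INTER_CUBIC)
def d(X,c,closed=True):
    q=((proj(p,X)-[u0,v0]+.5)*K-.5);cv2.polylines(im,[np.round(q*8).astype(np.int32)],closed,c,1,cv2.LINE_AA,3)
x,y,a=.549,-.2445,np.radians(9.3)
d(circ(x,y,.04,.026),(0,0,255));d(circ(x,y,.036,.041),(0,0,255));d(circ(x,y,.05,.01),(0,0,255));d(circ(x,y,.012,.041),(0,0,255))
for k in range(4):
    b=a+np.pi/4+k*np.pi/2;c=np.array([x+.034*np.cos(b),y+.034*np.sin(b)])
    d(np.array([[*c,.036],[*c,.058]]),(0,255,255),False)
q=np.array([[x+.06*2**.5*np.cos(a+np.pi/4+k*np.pi/2),y+.06*2**.5*np.sin(a+np.pi/4+k*np.pi/2),.012] for k in range(4)]);d(q,(0,0,255))
d(circ(.5525,-.2457,e[2]-.0169,.0275),(0,255,0));d(circ(.5525,-.2457,e[2]-.0169+.048,.02),(0,255,0))
cv2.imwrite("pics/s5.png",im)
E
```

```text
[ 0.55293839 -0.24712544  0.10573376]
```

View pics/s5.png

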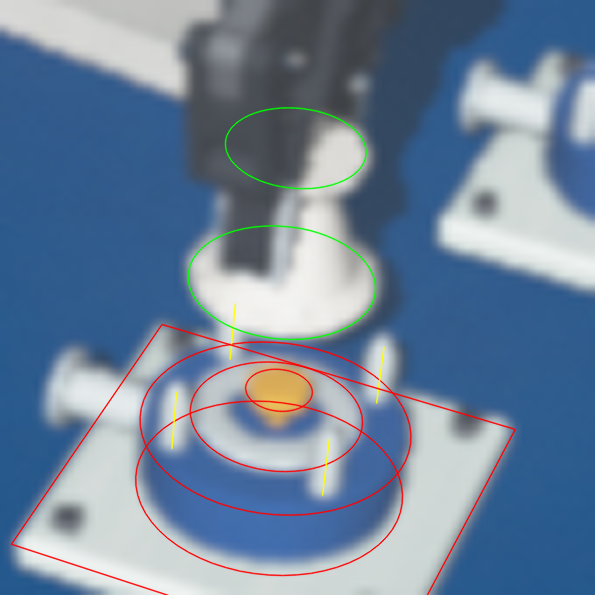

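The gradient fit had locked onto the lower rims of the side faces. The post tips at (175,382), (330,428) and (384,335) and the plate's right corner at (517,420) fit the first model, (0.551, -0.249), as do the gold centroids. My target is (0.5517, -0.2497). I'll descend to just above the posts.

```bash
python3 - <<'E'
from station import bot
from h import *
o=bot.get_obs();print(o["eef_pos"],o["t"])
print(delta(o,(.5517,-.2497,.082),np.radians(99)))
E
```

```text
[ 0.55293839 -0.24712544  0.10573376] 6.85
(array([ 0.00819917, -0.01173285,  0.11866525]), np.float64(-0.0001993125574066911), np.float64(1.726623641742152))
```

{"method": "apply_moves", "body": {
  "deltas": [
    [0.8,[0.004,-0.004,0.03],0],
    [0.8,[0.007,-0.008,0.06],0],
    [0.8,[0.007,-0.008,0.09],0],
    [0.8,[0.007,-0.008,0.115],0],
    [0.8,[0.007,-0.008,0.115],0],
    [0.8,[0.007,-0.008,0.115],0],
    [0.8,[0.007,-0.008,0.115],0],
    [0.8,[0.007,-0.008,0.115],0]
  ]
}}

```text
t: 7.65
eef_pos: [0.5518, -0.2492, 0.0826]
tool_rot: [0.0, -0.078, 0.997, -0.0]
contact_force: [-0.0, 0.3, -3.7]
gripper_width: 0.523
grasp_force: 61.0
```

```bash
python3 - <<'E'
from station import bot
from h import *
p=bot.read_camera("side");o=bot.get_obs();e=o["eef_pos"];print(e,o["contact_force"],delta(o,(.5517,-.2497,.082),np.radians(99)))
K=8;u0,v0=334,200
im=cv2.resize(p["color"][v0:v0+70,u0:u0+70,::-1],None,fx=K,fy=K,interpolation=cv2.INTER_CUBIC)
def d(X,c,closed=True):
    q=((proj(p,X)-[u0,v0]+.5)*K-.5);cv2.polylines(im,[np.round(q*8).astype(np.int32)],closed,c,1,cv2.LINE_AA,3)
x,y,a=.5517,-.2497,np.radians(9)
for z in(.036,.04):d(circ(x,y,z,.026),(0,0,255))
for k in range(4):
    b=a+np.pi/4+k*np.pi/2;c=np.array([x+.034*np.cos(b),y+.034*np.sin(b)])
    d(np.array([[*c,.036],[*c,.058]]),(0,255,255),False);d(circ(*c,.036,.0045),(0,255,255))
for z,r in((0,.0275),(.048,.02)):d(circ(e[0],e[1],e[2]-.0169+z,r),(0,255,0))
cv2.imwrite("pics/s6.png",im)
E
```

```text
[ 0.55172866 -0.24918616  0.08255221] [ 0.14050733 -1.34161186 -2.94393509] (array([ 0.00054077, -0.00251543,  0.0027613 ]), np.float64(-0.0002472146279560706), np.float64(1.7263226641562928))
```

View pics/s6.png

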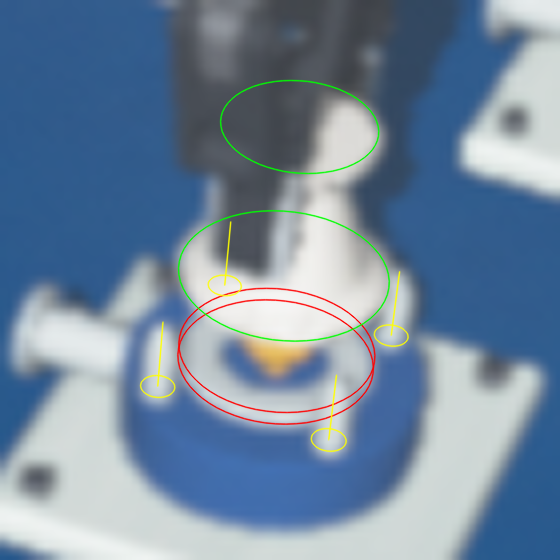

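Aligned: the overlay matches the flange (edges 180 and 390, bottom 338), the seat ring (178 to 375) and the posts to well under 1 mm sideways. I'll go down slowly and watch the force.

{"method": "apply_moves", "body": {
  "deltas": [
    [0.8,[0,-0.002,0.01],0],
    [0.8,[0,-0.002,0.02],0],
    [0.8,[0,-0.002,0.03],0],
    [0.8,[0,-0.002,0.04],0],
    [0.8,[0,-0.002,0.05],0],
    [0.8,[0,-0.002,0.06],0],
    [0.8,[0,-0.002,0.07],0],
    [0.8,[0,-0.002,0.07],0],
    [0.8,[0,-0.002,0.07],0]
  ]
}}

```text
t: 8.6
eef_pos: [0.5516, -0.2495, 0.0682]
tool_rot: [-0.0, -0.078, 0.997, 0.0]
contact_force: [-0.3, -0.0, -2.2]
gripper_width: 0.529
grasp_force: 61.0
```

{"method": "apply_moves", "body": {
  "deltas": [
    [0.8,[0,0,0.01],0],
    [0.8,[0,0,0.018],0],
    [0.8,[0,0,0.026],0],
    [0.8,[0,0,0.03],0],
    [0.8,[0,0,0.03],0],
    [0.8,[0,0,0.03],0]
  ]
}}

```text
t: 9.2
eef_pos: [0.5519, -0.2497, 0.0626]
tool_rot: [0.0, -0.078, 0.997, -0.0]
contact_force: [-0.4, -0.2, 3.4]
gripper_width: 0.525
grasp_force: 62.0
```

Plunger contact: 3.4 N plus the 2.6 N weight is about 6 N, which fits 4.3 mm of travel. I'll go on gently.

{"method": "apply_moves", "body": {
  "deltas": [
    [0.8,[0,0,0.005],0],
    [0.8,[0,0,0.01],0],
    [0.8,[0,0,0.015],0],
    [0.8,[0,0,0.02],0],
    [0.8,[0,0,0.024],0],
    [0.8,[0,0,0.024],0],
    [0.8,[0,0,0.024],0]
  ]
}}

```text
t: 9.9
eef_pos: [0.5519, -0.2496, 0.0577]
tool_rot: [0.0, -0.078, 0.997, -0.0]
contact_force: [-1.0, 0.6, 5.8]
gripper_width: 0.525
grasp_force: 62.4
```

{"method": "apply_moves", "body": {
  "deltas": [
    [0.8,[0,0,0.003],0],
    [0.8,[0,0,0.006],0],
    [0.8,[0,0,0.008],0],
    [0.8,[0,0,0.008],0],
    [0.8,[0,0,0.008],0]
  ]
}}

```text
t: 10.4
eef_pos: [0.5519, -0.2497, 0.0569]
tool_rot: [0.0, -0.078, 0.997, -0.0]
contact_force: [-1.4, 1.6, 12.5]
gripper_width: 0.524
grasp_force: 63.7
```

The force has risen above the spring's, so the flange has reached the hard seat. I'll press a little more so it sits flat.

{"method": "apply_moves", "body": {
  "deltas": [
    [0.8,[0,0,0.003],0],
    [0.8,[0,0,0.006],0],
    [0.8,[0,0,0.006],0],
    [0.8,[0,0,0.006],0],
    [0.8,[0,0,0.006],0]
  ]
}}

```text
t: 10.9
eef_pos: [0.5519, -0.2497, 0.0569]
tool_rot: [0.001, -0.077, 0.997, 0.0]
contact_force: [-5.7, 2.5, 23.2]
gripper_width: 0.527
grasp_force: 65.3
```

```bash
python3 - <<'E'
from station import bot
from h import *
p=bot.read_camera("side");o=bot.get_obs();e=o["eef_pos"];print(e,o["contact_force"],o["torque"])
K=8;u0,v0=334,200
im=cv2.resize(p["color"][v0:v0+70,u0:u0+70,::-1],None,fx=K,fy=K,interpolation=cv2.INTER_CUBIC)
cv2.imwrite("pics/s7.png",im)
E
```

```text
[ 0.55195664 -0.24972833  0.05685394] [-6.08963089  2.29719354 22.37996412] [0.82069981 1.32014968 0.054664  ]
```

View pics/s7.png

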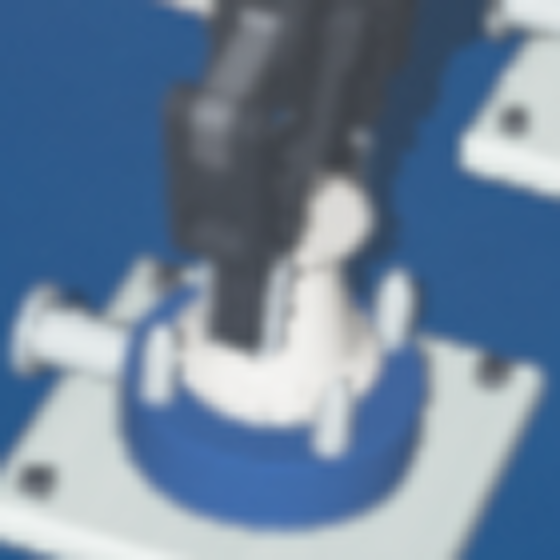

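The flange is between the four posts, covering the seat ring, with its front edge at (270,420). The TCP has stopped at z = 0.0569 m, as it should for a seated flange, and the push is steady at 22 N. Handing in.

```bash
python3 -c "
from station import bot
print(bot.hand_in())"
```

```text
the job is handed in; nothing more can be done
None
```

The reducer is upright between the posts of the nearer port, pressed down on the seat ring with about 22 N and still gripped; I handed the job in at about 11 s, and no verdict came back.

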